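Pack, spray and stack the lighting service kit

ROBOT

A 6-joint arm with a two-finger parallel gripper is mounted at the origin on the work surface. World frame = base frame: x ahead of the robot, y to its left, z up, the work surface at z = 0. Lengths are in m, angles in rad, forces in N, time in s.
With the tool pointing down it reaches from about 0.25 to 0.775 m from the base axis. Payload 4 kg.
Tool frame: the origin (TCP) lies midway between the tips of the shut fingers; the grasp point (between the pads) lies 19 mm behind it; z points along the fingers, y is the direction in which the jaws open and shut (so a half turn about z gives the same grasp; the last joint's range is limited). The gripper opens to 94 mm and grips with 3 to 60 N. Pads are 16 mm wide; open, the fingers measure 119 mm over their backs; the gripper's body (75 mm by 177 mm) begins 78 mm behind the grasp point.
Start: joints at [1.06, 0.087, 1.371, -0, 1.684, -0.103], TCP at [0.218, 0.505, 0.206] pointing down, gripper open.
Joint ranges: [-3.1, 3.1], [-0.76, 2.03], [0.27, 2.55], [-1.08, 4.22], [0.17, 2.65], [-2.57, 2.57]. Speed limits (rad/s): [2.79, 2.79, 3.14, 3.14, 3.14, 3.14].

INTERFACE

Orientations are given as [roll, pitch, yaw] about the fixed x, y, z axes, in that order (R = Rz(yaw) Ry(pitch) Rx(roll)).
In Python, from bench import robot, cams gives the robot as it stands.
- The arm moves only by the tool step_arm, never from a script. Its argument "plan" is a list that holds one entry, the list of rows, each a list of 5 numbers: the shift along the world's x, y, z in mm, then the turn about the world's z in rad, then the opening in per cent of the stroke, from 0 (shut) to 100 (fully open). In form: [[[tx, ty, tz, turn, fingers], ...]]. A call has 1 to 8 rows; each row is the pose to reach, as a shift and turn from the pose commanded when the call began; what a row does not reach only later rows make up. A row lasts 1/12 s, in which the tool goes at most 41.7 mm and 7.16 degrees, less where a joint would pass 70% of its speed; a pose out of reach is approached as far as the arm can. A call with a gripper value outside its range is refused whole. The fingers move at their own pace and stop on an object; the grip force is fixed at half the most. Time passes only in rows, so rows that repeat a pose let the fingers close. It gives the time, the measured TCP pose, the force and the opening at its end, in the units of the state.
- robot.get_obs(): the state, without advancing time (a new reading comes with each control period).
- cams.snapshot(name): name is "scene" or "top" or "wrist"; returns a dict with "frame" (480x640x3 uint8, red, green, blue), "camera_matrix" (3x3 intrinsics, pixels), "origin" and "attitude" of the camera in the world; the wrist camera has in their place "T_tool_cam" (4x4, takes a point from camera to tool coordinates, whose origin is the TCP and whose axes are the flange's). Camera axes: x right, y down, z forward; pixel columns grow to the right and rows downward; lengths in m; the calibration is good to about 2 mm. A picture is of the moment at which its call begins: read the wrist's pose just before it. There is no depth.
- robot.close_job(): hands the job in, once; it reports no verdict.
The state is a dict: "time": time; "joint_positions": joint angles; "qvel": joint speeds; "joint_torque": joint torques, N m; "tool_pos": TCP position; "ee_rot": TCP orientation; "wrist_force": force on the tool from outside, world axes, zero at the start; "wrist_torque": the same for the moment, N m; "width": finger opening in m.
Only numpy, scipy, OpenCV 4.12 (cv2) and the standard library are available. Lean on these libraries where they do the work, as an engineer would, in place of code of your own. Each camera call takes 0.05 s, during which the arm holds its last target. There are 200 camera calls.

TASK

Pack the lighting service kit: put every blue battery box into the fixed base tray, then press the canister's nozzle cap right down for a moment to spray their contacts and let it spring back up, and after that lower the loose tray onto the base tray so that all four corner lugs drop fully home in the sockets. The silver torch must end up lying flat inside that top tray, beside its handle; leave the bulb and the other things on the table where they are.

Things in the scene. Friction and masses are not known exactly. Their poses are not given: they have to be found in the camera images.
- base_tray: Fixed grey open tray, outside 226 x 206 mm (x by y), 50 mm high, walls and floor 5 mm. Origin: centre of the underside, z up. In each inside corner, centred at x = +-94, y = +-84 mm, stands a square tower 28 mm wide, as high as the rim, with a socket 20 x 20 mm, 16 mm deep, in its top.
- top_tray: Loose grey open tray, 0.3 to 0.5 kg, same outline as the base tray. Origin: centre of the plane its lugs stand on, z up. Four round lugs, 16 mm in diameter (tips tapered to 10), 12 mm long, under the corners at x = +-94, y = +-84 mm. Inner floor at z = 17, rim at 46 mm, walls 5 mm. Fully home, its origin is 38 mm above the base tray's origin; either way round fits.
- handle (a point): Point on the top tray's centre line (x = y = 0, z = 66 mm in its frame), inside its upright black handle plate, a good place to grip: the plate runs along the tray's x axis, 130 mm long, 14 mm thick (in y), rising from the tray's floor to z = 88 mm.
- box1: Blue plastic battery box, 64 x 34 x 36 mm (x, y, z), about 90 g; stands on its 64 x 34 mm underside, whose centre is the origin. Three to five of these equal boxes are present in a run (None at the start: absent).
- box2: Blue plastic battery box, 64 x 34 x 36 mm (x, y, z), about 90 g; stands on its 64 x 34 mm underside, whose centre is the origin. Three to five of these equal boxes are present in a run (None at the start: absent).
- box3: Blue plastic battery box, 64 x 34 x 36 mm (x, y, z), about 90 g; stands on its 64 x 34 mm underside, whose centre is the origin. Three to five of these equal boxes are present in a run (None at the start: absent).
- box4: Blue plastic battery box, 64 x 34 x 36 mm (x, y, z), about 90 g; stands on its 64 x 34 mm underside, whose centre is the origin. Three to five of these equal boxes are present in a run (None at the start: absent).
- box5: Blue plastic battery box, 64 x 34 x 36 mm (x, y, z), about 90 g; stands on its 64 x 34 mm underside, whose centre is the origin. Three to five of these equal boxes are present in a run (None at the start: absent).
- torch: Silver aluminium torch lying down, 130 mm long along its x axis (head to +x), about 150 g. Origin: on its axis, midway along. Round barrel 30 mm in diameter from x = -49 to +33 mm; hexagonal head and tail collar 38 mm across flats, so that it lies with its axis 19 mm above the surface.
- nozzle_top (a point): Centre of the top of the white nozzle cap (38 mm in diameter) on the silver contact-cleaner canister (68 mm in diameter) that is fixed to the table beyond the base tray; about 128 mm above the table when up; the cap is pressed straight down. The spout points at the base tray.
- nozzle (a joint): Travel of the sprung nozzle cap in m: 0 up, 0.006 fully down. It takes about 1.5 N to start and 4.5 N to press fully, and springs back by itself.
- bulb: Bystander: glass globe bulb (68 mm globe) lying in a 64 x 64 mm cardboard cradle, 80 mm high in all, among the battery boxes. Origin: centre of the underside.
- jar: Bystander: glass jar, 64 mm in diameter, 75 mm high; origin: centre of the underside.
- tape: Bystander: roll of tape lying flat, 90 mm in diameter, 22 mm high; origin: centre of the underside.
- screwdriver: Bystander: screwdriver 170 mm long, lying along its x axis.
- carton: Bystander: cardboard carton 60 x 80 x 50 mm; origin: centre of the underside.
- driver: Bystander: flat white lamp driver unit 50 x 140 x 30 mm; origin: centre of the underside.
Mind the look-alikes: they are no part of the job. What is shaped like the torch but black, purple or yellow is not meant.

How it is judged:
On the way, in this order (a step that is already met when the one before it is completed fails the run):
1. every battery box present lies in the base tray (x of box1 in the frame of base_tray between -0.106 and 0.106 m and y of box1 in the frame of base_tray between -0.096 and 0.096 m and z of box1 in the frame of base_tray between -0.002 and 0.043 m and x of box2 in the frame of base_tray between -0.106 and 0.106 m and y of box2 in the frame of base_tray between -0.096 and 0.096 m and z of box2 in the frame of base_tray between -0.002 and 0.043 m and x of box3 in the frame of base_tray between -0.106 and 0.106 m and y of box3 in the frame of base_tray between -0.096 and 0.096 m and z of box3 in the frame of base_tray between -0.002 and 0.043 m and x of box4 in the frame of base_tray between -0.106 and 0.106 m and y of box4 in the frame of base_tray between -0.096 and 0.096 m and z of box4 in the frame of base_tray between -0.002 and 0.043 m and x of box5 in the frame of base_tray between -0.106 and 0.106 m and y of box5 in the frame of base_tray between -0.096 and 0.096 m and z of box5 in the frame of base_tray between -0.002 and 0.043 m), for 0.3 s.
2. the nozzle cap is pressed down (more than 4.5 mm of its 6 mm) (value of joint nozzle above 0.0045 m), for 0.15 s.
3. the nozzle cap is back up (value of joint nozzle below 0.0015 m), for 0.2 s.
4. the top tray is home on the base tray (horizontal distance between top_tray and base_tray below 0.006 m and z of top_tray in the frame of base_tray between 0.034 and 0.041 m and angle between top_tray's own z axis and vertical below 0.03 rad and angle between the x axis of top_tray and the x axis of base_tray, either way round below 0.04 rad), for 0.3 s.
At the end, for the whole second after the job is handed in: All battery boxes in the base tray below its rim; top tray home on it (centres within 6 mm, origin 34 to 41 mm above, level and turned within 1.7 and 2.3 degrees); torch at rest in the top tray, level within 17 degrees, origin 20 to 60 mm above the tray's; nozzle cap up (under 1.5 mm) (all of step 1 and all of step 4 and x of torch in the frame of top_tray between -0.106 and 0.106 m and y of torch in the frame of top_tray between -0.096 and 0.096 m and z of torch in the frame of top_tray between 0.02 and 0.06 m and value of joint nozzle below 0.0015 m and linear speed of each of top_tray, torch below 0.02 m/s and angle between torch's own x axis and vertical between 1.27 and 1.87 rad); the robot touches nothing.
It fails at once if the bulb in its cradle is shifted more than 45 mm (distance of bulb from where it was at the start of the episode above 0.045 m).
It fails at once if another bystander (jar, tape, screwdriver, carton, driver unit) is shifted more than 40 mm (distance of any of jar, tape, screwdriver, carton, driver from where it was at the start of the episode above 0.04 m).
Of box1, box2, box3, box4, box5 only 3 to 5 are there at a start; the rules pass over those that are not, and their reading is None.
At some moment in a run one of box1, box2, box3, box4, box5, torch may be knocked a few centimetres aside while the robot is not near it.
Once in a run the grip may slacken for a moment while it holds something.
It also fails if it takes over 210 s, if anything falls off the work surface, if the arm or the gripper's body presses on something with over 40 N, if the wrist force passes 120 N, or if a joint passes its speed limit or range.

## Working session

There is one attempt and no reset: what is moved stays moved. The work goes in short steps, Python scripts to look and compute and a tool call to move; the robot and the scene stay as the last step left them, time stands still between calls to the robot, and variables do not carry over. Pictures are saved under pics/ and viewed, about 12 in all and at most 16, crops included, and the job is handed in when it is done.

Besides the shell and the picture viewer there is one more tool, called after "Call:" as name(argument=value, ...) on one line, values as JSON. step_arm: Moves the arm, as the interface text tells. Its arguments: {"type":"object","properties":{"plan":{"type":"array"}},"required":["plan"]}

```bash
ls; mkdir -p pics; cat > h.py <<'E'
import numpy as np, cv2
from bench import robot, cams
from scipy.spatial.transform import Rotation as R
def snap(n, save=None):
    o=robot.get_obs(); d=cams.snapshot(n)
    if save: cv2.imwrite('pics/'+save, d['frame'][:,:,::-1])
    K=np.array(d['camera_matrix'])
    if n=='wrist':
        T=np.eye(4); T[:3,:3]=rot(o['ee_rot']); T[:3,3]=o['tool_pos']
        T=T@np.array(d['T_tool_cam'])
        return d['frame'],K,T[:3,3],T[:3,:3]
    return d['frame'],K,np.array(d['origin']),rot(d['attitude'])
def rot(a):
    a=np.array(a)
    return a if a.shape==(3,3) else R.from_euler('xyz',a).as_matrix()
def ray(c,uv,z):
    f,K,o,A=c; uv=np.atleast_2d(np.array(uv,float))
    d=(A@np.linalg.inv(K)@np.c_[uv,np.ones(len(uv))].T).T
    return o+d*((z-o[2])/d[:,2])[:,None]
def proj(c,P):
    f,K,o,A=c; p=(np.atleast_2d(P)-o)@A; q=(K@p.T).T; return q[:,:2]/q[:,2:]
def tri(c1,p1,c2,p2):
    L=[]
    for c,p in((c1,p1),(c2,p2)):
        d=c[3]@np.linalg.inv(c[1])@np.array([*p,1.]); L.append((c[2],d/np.linalg.norm(d)))
    A=sum(np.eye(3)-np.outer(d,d) for o,d in L); b=sum((np.eye(3)-np.outer(d,d))@o for o,d in L)
    return np.linalg.solve(A,b)
E
python3 - <<'E'
from h import *
for n in('scene','top'):
    c=snap(n,n+'0.png'); print(n,c[1].tolist(),c[2],c[3].round(3).tolist())
d=cams.snapshot('wrist');print(d['T_tool_cam'],robot.get_obs())
E
```

```text
pics
scene [[567.3963405704059, 0.0, 319.648064738974], [0.0, 567.3963405704059, 243.63724952283764], [0.0, 0.0, 1.0]] [0.92786327 0.77994576 1.11219985] [[-0.883, 0.347, -0.315], [0.469, 0.648, -0.6], [-0.004, -0.678, -0.735]]
top [[554.2138957014168, 0.0, 308.54112320910707], [0.0, 554.2138957014168, 234.40195221380043], [0.0, 0.0, 1.0]] [ 0.23386494 -0.06636217  1.8191104 ] [[-0.013, -0.988, 0.151], [-1.0, 0.016, 0.017], [-0.019, -0.151, -0.988]]
[[-1.69957485e-03 -9.60050342e-01 -2.79822180e-01  8.06651606e-02]
 [ 9.99998465e-01 -1.75083969e-03 -6.67495400e-05 -2.47126225e-04]
 [-4.25840860e-04 -2.79821864e-01  9.60051844e-01 -1.78749791e-01]
 [ 0.00000000e+00  0.00000000e+00  0.00000000e+00  1.00000000e+00]] {'time': 0.15, 'joint_positions': array([ 1.05989631e+00,  8.77717955e-02,  1.37188300e+00,  1.86959592e-05,
        1.68359704e+00, -1.03110359e-01]), 'qvel': array([ 3.03082849e-05, -1.85171805e-03, -3.93094515e-03,  9.52167141e-04,
        5.79401137e-06,  1.24256433e-03]), 'joint_torque': array([ 8.36311810e-04, -3.40642297e+01, -3.02792573e+01,  7.17675593e-02,
        3.04715463e-02, -1.01009996e-04]), 'tool_pos': array([0.21791931, 0.5045347 , 0.20459262]), 'ee_rot': array([-3.13994419e+00, -1.89257917e-04,  2.73380493e+00]), 'wrist_force': array([0.6939184 , 0.20964889, 0.09208693]), 'wrist_torque': array([-0.03269364,  0.00812313,  0.01669252]), 'width': 0.09398914431012562}
```

View pics/top0.png

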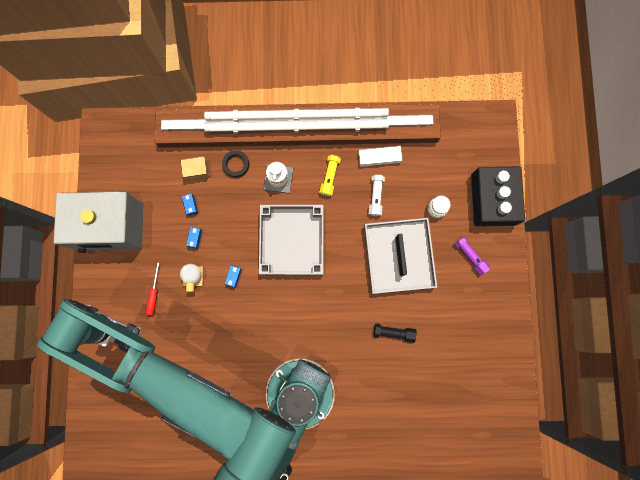

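View pics/scene0.png

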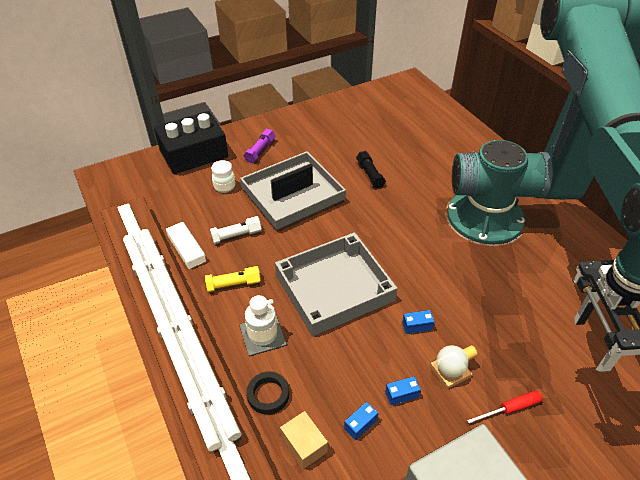

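Two views: the three blue boxes are in top at (190,205), (194,238), (233,277). The torch candidates in top are:
- silver (376,195)
- yellow (330,175)
- purple (472,256)
- black (395,333)

The silver one fits the description. The base tray is at (291,240), the loose tray at (400,256) and the canister at (277,176). Next I measure all of them.

```bash
cat >> h.py <<'E'
def boxes(c):
    hsv=cv2.cvtColor(c[0],cv2.COLOR_RGB2HSV)
    m=cv2.inRange(hsv,(100,120,60),(125,255,255)); m=cv2.morphologyEx(m,cv2.MORPH_CLOSE,np.ones((7,7)))
    return [k for k in cv2.findContours(m,0,2)[0] if cv2.contourArea(k)>60]
def reg(c,lo,hi,ctr,r):
    hsv=cv2.cvtColor(c[0],cv2.COLOR_RGB2HSV); m=cv2.inRange(hsv,lo,hi)
    w=np.zeros_like(m); cv2.circle(w,ctr,r,255,-1); m&=w
    return max(cv2.findContours(m,0,2)[0],key=cv2.contourArea)
def rect(P):
    r=cv2.minAreaRect((P[:,:2]*1000).astype(np.float32)); return np.array(r[0]).round(1),np.array(r[1]).round(1),round(r[2],1)
E
python3 - <<'E'
from h import *
t=snap('top');s=snap('scene')
for n,c in(('top',t),('scene',s)):
    print(n)
    for k in boxes(c): print(' box',cv2.minAreaRect(k)[0],rect(ray(c,k[:,0],.036)))
    G=((0,0,90),(180,45,255))
    cs={'top':dict(base=(291,240,48),tt=(400,256,52),torch=(376,195,27)),'scene':dict(base=(336,283,75),tt=(293,190,62),torch=(236,231,32))}[n]
    for nm,(u,v,r) in cs.items():
        k=reg(c,*((0,0,60),(180,60,255)) if nm!='torch' else ((0,0,120),(180,60,255)),(u,v),r)
        z={'base':.05,'tt':.046,'torch':.019}[nm]
        print(' ',nm,cv2.contourArea(k),rect(ray(c,k[:,0],z)))
out=[]
for c,(u,v),h,q in((t,(376,195),45,5),(t,(277,178),35,5),(s,(262,310),60,4),(s,(262,235),75,4)):
    a=c[0][v-h:v+h,u-h:u+h,::-1]; out.append(cv2.resize(a,(400,300) if 0 else (300,300),interpolation=2))
cv2.imwrite('pics/crop1.png',np.vstack([np.hstack(out[:2]),np.hstack(out[2:])]))
E
```

```text
top
 box (232.6999969482422, 275.8999938964844) (array([374.5, 210. ]), array([37.1, 63.1]), 71.9)
 box (193.61219787597656, 237.30975341796875) (array([502.3, 339. ]), array([39.9, 65. ]), 79.1)
 box (189.35296630859375, 204.4117889404297) (array([612.2, 355.1]), array([69.6, 36.6]), 14.7)
  base 4311.0 (array([489.1,  21.8]), array([203.4, 225.2]), 89.0)
  tt 4415.0 (array([ 432.2, -328.6]), array([226.1, 207.6]), 4.6)
  torch 371.5 (array([ 637.8, -262.5]), array([ 42. , 137.8]), 83.2)
scene
 box (360.6068420410156, 420.1150817871094) (array([618.8, 365.6]), array([73.3, 42.8]), 14.8)
 box (402.31134033203125, 390.339599609375) (array([508.5, 350.1]), array([47.8, 72.5]), 79.1)
 box (417.80950927734375, 321.29327392578125) (array([381.4, 221.6]), array([54. , 72.6]), 72.1)
  base 7382.5 (array([495.8,  35.4]), array([235.4, 239.1]), 89.0)
  tt 4590.5 (array([ 438.1, -315.5]), array([237.8, 236. ]), 4.6)
  torch 532.0 (array([ 632.4, -265.9]), array([ 55.6, 135.3]), 82.8)
```

View pics/crop1.png

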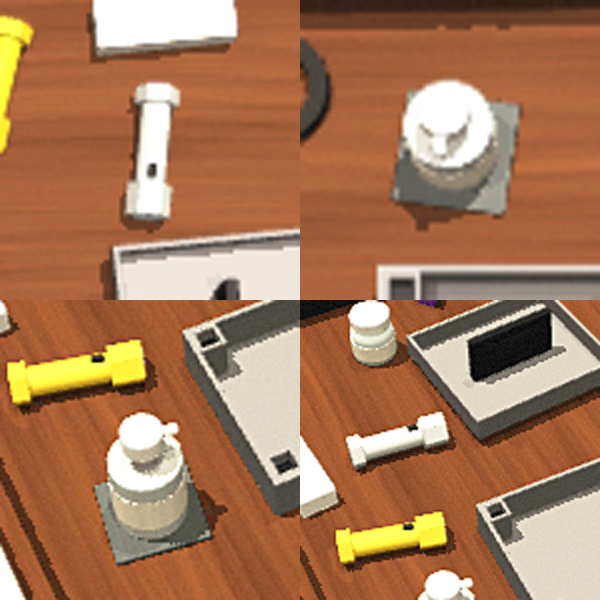

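Pictures so far: 3. The silver torch is the white-silver one at top (376,195), and its hole and hex head match. Next I move over the boxes for a wrist look and check what the arm hid from the top camera.

Call:
step_arm(plan=[[[35, -30, 25, 0.03, 100], [70, -60, 50, 0.06, 100], [105, -90, 75, 0.09, 100], [140, -120, 95, 0.09, 100], [175, -150, 95, 0.09, 100], [195, -180, 95, 0.09, 100], [210, -190, 95, 0.09, 100], [210, -190, 95, 0.09, 100]]])

```text
time: 0.92
tool_pos: [0.4316, 0.3112, 0.3009]
ee_rot: [-3.141, 0.003, 2.818]
wrist_force: [-0.5, 0.4, 0.1]
width: 0.094
```

```bash
python3 - <<'E'
from h import *
o=robot.get_obs();print(o['tool_pos'],o['ee_rot'],o['qvel'].round(3))
w=snap('wrist','w1.png');t=snap('top','t1.png')
print(w[1][0,0],w[2],w[3].round(3).tolist())
for n,c in(('w',w),('t',t)):
  for k in boxes(c): print(n,cv2.minAreaRect(k)[0],rect(ray(c,k[:,0],.036)))
cv2.imwrite('pics/v1.png',np.hstack([cv2.resize(w[0],(400,300)),cv2.resize(t[0][100:,:],(400,300))])[:,:,::-1])
E
```

```text
[0.43164724 0.31115969 0.30094652] [-3.14110662e+00  2.70446816e-03  2.81793349e+00] [-0.205  0.061 -0.065  0.064  0.034 -0.203]
362.7783181789669 [0.35461368 0.33675362 0.47947538] [[0.32, 0.909, 0.268], [0.948, -0.307, -0.09], [-0.0, 0.282, -0.959]]
w (398.49993896484375, 317.5) (array([614.6, 358.2]), array([66.2, 33.6]), 14.3)
w (364.280517578125, 247.5243682861328) (array([504.4, 342.6]), array([33.2, 63.2]), 78.7)
w (234.50344848632812, 184.05862426757812) (array([376.2, 216.6]), array([39.3, 63.2]), 71.5)
t (232.6999969482422, 275.8999938964844) (array([374.5, 210. ]), array([37.1, 63.1]), 71.9)
t (194.4807891845703, 233.09617614746094) (array([516.6, 336.3]), array([39.5, 36.2]), 79.7)
t (189.51173400878906, 204.5529327392578) (array([612. , 354.6]), array([69.8, 37.4]), 13.4)
```

View pics/v1.png

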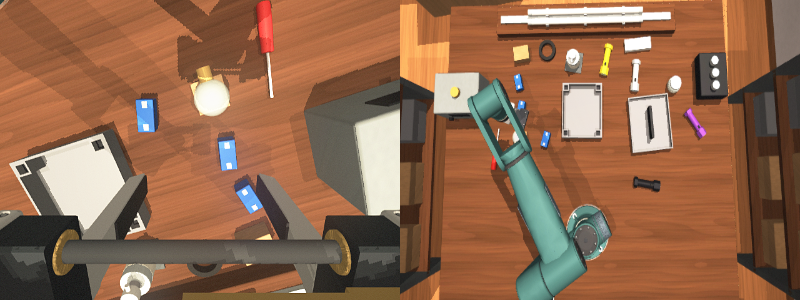

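The wrist view shows exactly three boxes, with the bulb and cradle at about (205,95) in the half-size panel. No other boxes are hidden in the top view. Next is box A.

Call:
step_arm(plan=[[[-15, -30, -10, 0, 100], [-33, -60, -40, 0, 100], [-45, -85, -75, 0, 100], [-53, -101, -110, 0, 100], [-53, -101, -130, 0, 100], [-53, -101, -130, 0, 100], [-53, -101, -130, 0, 100], [-53, -101, -130, 0, 100]]])

```text
time: 1.68
tool_pos: [0.3757, 0.2155, 0.1724]
ee_rot: [3.139, 0.002, 2.826]
wrist_force: [-0.2, 0.6, 0.3]
width: 0.0939
```

```bash
cat >> h.py <<'E'
def boxtop(c,near,z=.036):
    ks=boxes(c); g=[]
    for k in ks:
        r=rect(ray(c,k[:,0],z)); g.append((np.hypot(*(r[0]-near)),r,k))
    return min(g,key=lambda q:q[0])[1:]
def labels(c,near,rad=45):
    "white labels on box tops: pixel centres"
    hsv=cv2.cvtColor(c[0],cv2.COLOR_RGB2HSV); m=cv2.inRange(hsv,(0,0,150),(180,110,255))
    b=np.zeros_like(m)
    r,k=boxtop(c,near); cv2.fillPoly(b,[cv2.convexHull(k)],255); m&=b
    n,_,st,ce=cv2.connectedComponentsWithStats(m); return [tuple(ce[i]) for i in range(1,n) if st[i,4]>4]
E
python3 - <<'E'
from h import *
o=robot.get_obs();print(o['tool_pos'],o['ee_rot'],o['qvel'].round(3))
w=snap('wrist','w2.png');t=snap('top')
for n,c in(('w',w),('t',t)):
  for k in boxes(c): print(n,cv2.minAreaRect(k)[0],rect(ray(c,k[:,0],.036)))
  try: print('lab',labels(c,np.array([375,213])), ray(c,labels(c,np.array([375,213])),.036))
  except Exception as e: print(e)
# labels from first wrist pic
E
```

```text
[0.37568499 0.21549009 0.17244353] [3.13912575e+00 1.90779814e-03 2.82572562e+00] [-0.003 -0.001 -0.036 -0.003 -0.003 -0.002]
w (512.280029296875, 364.53997802734375) (array([570.5, 353.3]), array([31.6, 13.2]), 20.1)
w (485.8128967285156, 310.29388427734375) (array([503.5, 338.7]), array([39.7, 63.4]), 78.9)
w (319.5, 226.0) (array([373.4, 213.5]), array([33.2, 66.4]), 71.8)
lab [(np.float64(319.5), np.float64(206.0)), (np.float64(319.5), np.float64(253.5))] [[0.35525637 0.21943848 0.036     ]
 [0.39703916 0.20559839 0.036     ]]
t (193.72926330566406, 237.26341247558594) (array([502.9, 338.6]), array([40.5, 63.7]), 79.1)
t (189.44662475585938, 204.4353790283203) (array([612.3, 354.8]), array([69.2, 37.2]), 13.7)
lab [(np.float64(194.0), np.float64(230.0)), (np.float64(191.13333333333333), np.float64(243.4))] [[0.52651492 0.33815569 0.036     ]
 [0.48240286 0.34672806 0.036     ]]
```

View pics/w2.png

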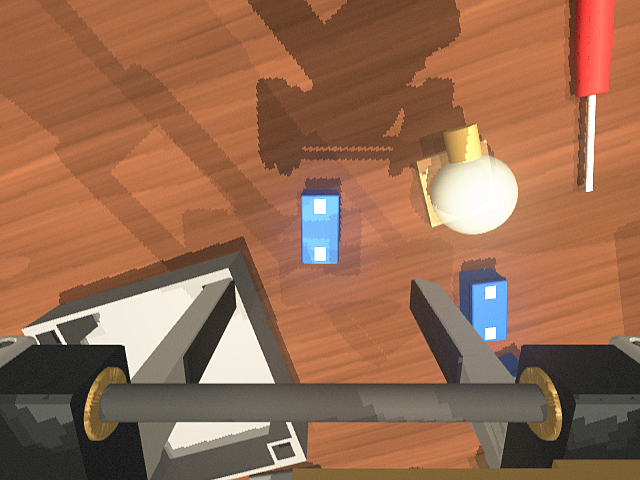

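The labels at (320,206) and (320,254) put box A's centre at about (376, 212.5), and its angle matches the jaws. I descend and grip.

Call:
step_arm(plan=[[[1, -2, -40, 0, 80], [1, -2, -80, 0, 80], [1, -2, -120, 0, 80], [1, -2, -150, 0, 80], [1, -2, -164, 0, 80], [1, -2, -164, 0, 80], [1, -2, -164, 0, 20], [1, -2, -164, 0, 20]]])

```text
time: 2.45
tool_pos: [0.3784, 0.2131, 0.0089]
ee_rot: [3.139, 0.003, 2.824]
wrist_force: [0.4, -0.5, -0.4]
width: 0.065
```

Call:
step_arm(plan=[[[0, 0, 0, 0, 20], [0, 0, 0, 0, 20], [0, 0, 0, 0, 20], [0, 0, 30, 0, 20], [0, 0, 70, 0, 20], [0, 0, 110, 0, 20], [0, 0, 140, 0, 20], [0, 0, 140, 0, 20]]])

```text
time: 3.12
tool_pos: [0.3803, 0.2136, 0.1551]
ee_rot: [3.131, 0.012, 2.824]
wrist_force: [0.3, 0.3, 0.2]
width: 0.0189
```

```bash
python3 - <<'E'
from h import *
o=robot.get_obs();print(o['tool_pos'],o['ee_rot'],o['width'])
w=snap('wrist','w3.png');t=snap('top');s=snap('scene')
near=np.array([504,339])
lw,lt,ls=labels(w,near),labels(t,near),labels(s,near+8)
print(lw,lt,ls)
for a in lw:
  print('w',ray(w,[a],.036))
  for b in ls: print('ws',tri(w,a,s,b))
  for b in lt: print('wt',tri(w,a,t,b))
E
```

```text
[0.38033103 0.21362791 0.15505109] [3.13134145 0.01205046 2.82377174] 0.01885068895172388
[(np.float64(498.50931677018633), np.float64(292.54037267080747)), (np.float64(516.0), np.float64(299.5)), (np.float64(497.52666666666664), np.float64(335.3333333333333))] [(np.float64(194.0), np.float64(230.0)), (np.float64(191.125), np.float64(243.25))] [(np.float64(413.05882352941177), np.float64(383.3529411764706)), (np.float64(393.44444444444446), np.float64(388.8611111111111))]
w [[0.48397594 0.34696327 0.036     ]]
ws [0.48197435 0.34718182 0.03797112]
ws [0.50704406 0.34297367 0.0153971 ]
wt [ 0.5373966   0.36726913 -0.04735523]
wt [0.48260038 0.34619888 0.03821696]
w [[0.49589698 0.36082161 0.036     ]]
ws [0.48637773 0.35402717 0.05114059]
ws [0.51140202 0.35040671 0.03021903]
wt [ 0.52841035  0.36319013 -0.00735639]
wt [0.4774207  0.34414698 0.06559271]
w [[0.52713929 0.33826006 0.036     ]]
ws [0.49843006 0.34288894 0.06052469]
ws [0.52500766 0.33850997 0.0378444 ]
wt [0.52634485 0.33791276 0.03704216]
wt [0.47432837 0.32284435 0.10514759]
```

View pics/w3.png

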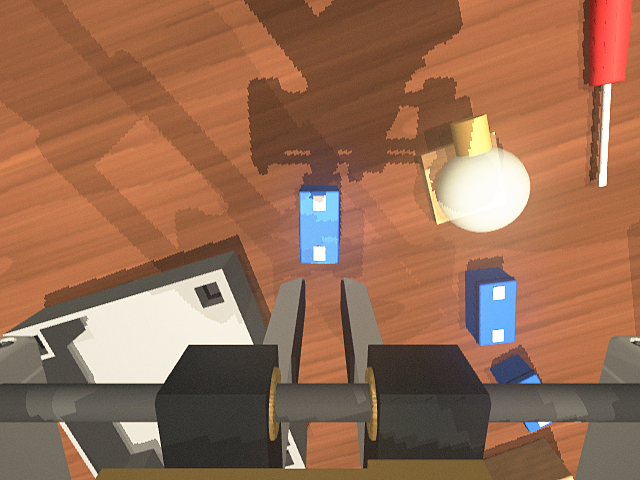

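The grip missed. The fingers move slowly (about 0.09 m/s) and I lifted before they closed; the box is untouched at (320,225). Triangulated label height is 0.038, against 0.036 nominal. I'll retry with a smaller opening and a longer close.

Call:
step_arm(plan=[[[0, 0, 0, 0, 60], [0, 0, 0, 0, 60], [0, 0, 0, 0, 60], [0, 0, -30, 0, 60], [0, 0, -60, 0, 60], [0, 0, -90, 0, 60], [0, 0, -120, 0, 60], [0, 0, -141, 0, 60]]])

```text
time: 3.93
tool_pos: [0.3738, 0.211, 0.0018]
ee_rot: [-3.138, -0.004, 2.824]
wrist_force: [0.0, 0.6, 0.2]
width: 0.0563
```

Call:
step_arm(plan=[[[0, 0, 0, 0, 60], [0, 0, 0, 0, 10], [0, 0, 0, 0, 10], [0, 0, 0, 0, 10], [0, 0, 0, 0, 10], [0, 0, 0, 0, 10], [0, 0, 0, 0, 10], [0, 0, 0, 0, 10]]])

```text
time: 4.6
tool_pos: [0.3765, 0.2122, 0.0062]
ee_rot: [3.141, 0.001, 2.824]
wrist_force: [-0.2, -0.3, 1.4]
width: 0.0337
```

Call:
step_arm(plan=[[[0, 0, 30, 0, 10], [0, 0, 70, 0, 10], [0, 0, 100, 0, 10], [0, 0, 130, 0, 10], [0, 0, 160, 0, 10], [0, 0, 165, 0, 10], [0, 0, 165, 0, 10], [0, 0, 165, 0, 10]]])

```text
time: 5.27
tool_pos: [0.3756, 0.2116, 0.1692]
ee_rot: [-3.141, -0.001, 2.824]
wrist_force: [-0.1, 0.0, -1.7]
width: 0.0338
```

```bash
cat >> h.py <<'E'
def inframe(c,pts,px):
    "adjust"
    return ray(c,pts,px)
E
python3 - <<'E'
from h import *
o=robot.get_obs();print(o['tool_pos'],o['ee_rot'],o['width'])
w=snap('wrist','w4.png');t=snap('top','t4.png');s=snap('scene','s4.png')
for n,c in(('w',w),('t',t)):
  for k in boxes(c): print(n,cv2.minAreaRect(k)[0])
# base tray: dark socket / rim in top and scene; crop enlarged
a=cv2.resize(t[0][195:285,245:345],(400,360),interpolation=2);b=cv2.resize(s[0][225:340,265:405],(400,360),interpolation=2)
cv2.imwrite('pics/v4.png',np.hstack([a,b])[:,:,::-1])
E
```

```text
[0.37559527 0.21163798 0.16922832] [-3.14052964e+00 -1.19725806e-03  2.82376850e+00] 0.03377018540565888
w (535.0, 425.5)
w (521.3464965820312, 371.73602294921875)
w (490.0, 312.5)
w (322.5, 304.0)
t (193.6268310546875, 237.241455078125)
t (189.35296630859375, 204.4117889404297)
```

View pics/v4.png

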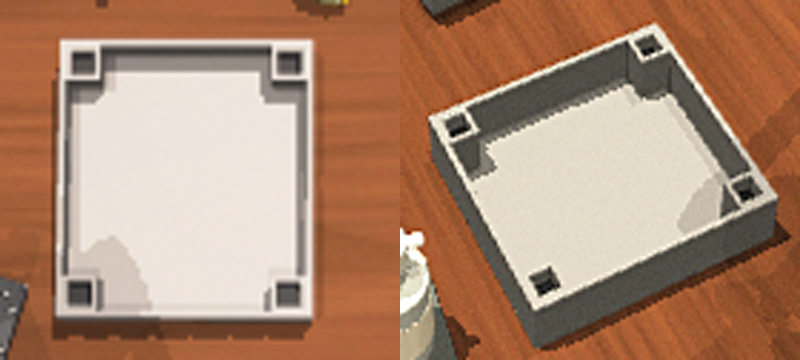

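Box A is held (width 33.8 mm). The base tray is empty, with its four sockets visible. I carry the box to the tray's −y side.

Call:
step_arm(plan=[[[15, -33, 0, 0.1, 10], [30, -66, 0, 0.2, 10], [45, -99, 0, 0.3, 10], [60, -132, 0, 0.3, 10], [75, -165, 0, 0.3, 10], [90, -198, 0, 0.3, 10], [105, -230, 0, 0.3, 10], [113, -248, 0, 0.3, 10]]])

```text
time: 6.08
tool_pos: [0.4892, -0.0393, 0.1682]
ee_rot: [-3.141, -0.003, 3.121]
wrist_force: [0.6, 0.0, -0.5]
width: 0.0337
```

Call:
step_arm(plan=[[[0, 0, 0, 0, 10], [0, 0, -35, 0, 10], [0, 0, -70, 0, 10], [0, 0, -105, 0, 10], [0, 0, -135, 0, 10], [0, 0, -150, 0, 10], [0, 0, -157, 0, 10], [0, 0, -158, 0, 10]]])

```text
time: 6.75
tool_pos: [0.4868, -0.0347, 0.0111]
ee_rot: [3.14, -0.005, 3.125]
wrist_force: [0.6, -0.1, -1.6]
width: 0.0336
```

Call:
step_arm(plan=[[[0, 0, 0, 0, 10], [0, 0, 0, 0, 55], [0, 0, 0, 0, 55], [0, 0, 0, 0, 55], [0, 0, 30, 0, 55], [0, 0, 70, 0, 55], [0, 0, 110, 0, 55], [0, 0, 150, 0, 55]]])

```text
time: 7.42
tool_pos: [0.4887, -0.0359, 0.1642]
ee_rot: [3.141, -0.0, 3.124]
wrist_force: [1.5, -0.6, 0.6]
width: 0.0519
```

```bash
python3 - <<'E'
from h import *
o=robot.get_obs();print(o['tool_pos'],o['ee_rot'],o['width'])
w=snap('wrist','w5.png');t=snap('top','t5.png');s=snap('scene','s5.png')
for n,c in(('w',w),('t',t),('s',s)):
  for k in boxes(c): print(n,cv2.minAreaRect(k)[0],rect(ray(c,k[:,0],.036)))
near=np.array([504,341]); print(ray(t,labels(t,near),.036))
near=np.array([612,355]); print(ray(t,labels(t,near),.036))
E
```

```text
[ 0.48872407 -0.03594808  0.1642453 ] [ 3.14136651e+00 -1.66911486e-04  3.12377601e+00] 0.0519498120201016
w (323.5, 228.0) (array([486.6, -35.8]), array([33.7, 66.6]), 88.8)
t (308.5, 243.0) (array([477.8, -35.9]), array([29.3, 45.9]), 89.2)
t (193.61219787597656, 237.30975341796875) (array([502.3, 339. ]), array([39.9, 65. ]), 79.1)
t (189.44662475585938, 204.4353790283203) (array([612.3, 354.8]), array([69.2, 37.2]), 13.7)
s (360.6068420410156, 420.1150817871094) (array([618.8, 365.6]), array([73.3, 42.8]), 14.8)
s (402.3302001953125, 390.4056396484375) (array([509. , 350.1]), array([48.2, 71.5]), 79.1)
s (324.4742126464844, 265.4329833984375) (array([489.1, -27.1]), array([58.8, 75.4]), 89.0)
s (637.0621948242188, 78.42423248291016) (array([-893.4, -273. ]), array([194. ,  29.6]), 29.9)
[[0.52615241 0.33851392 0.036     ]
 [0.48240286 0.34672806 0.036     ]]
[[0.63932135 0.364601   0.036     ]
 [0.59425222 0.35322729 0.036     ]]
```

View pics/w5.png

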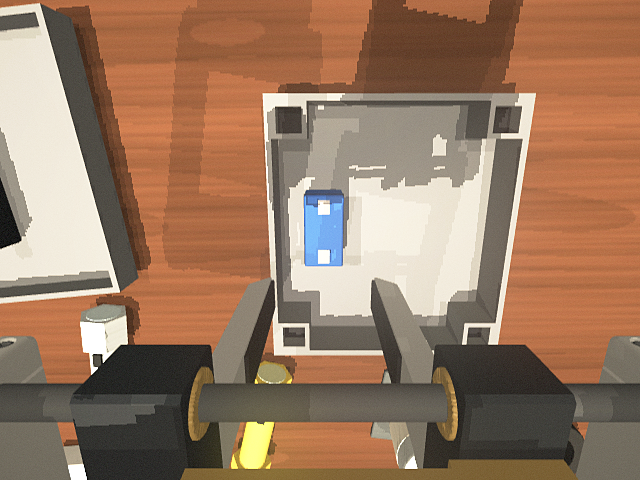

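Picture 8: box A lies in the tray at (324,228), clear of the sockets. Next is box B at about (505, 342.5), long axis at −10.6°.

Call:
step_arm(plan=[[[2, 41, 0, -0.08, 62], [4, 82, 0, -0.167, 62], [6, 123, 0, -0.167, 62], [8, 164, 0, -0.167, 62], [10, 205, 0, -0.167, 62], [12, 246, 0, -0.167, 62], [14, 287, 0, -0.167, 62], [16, 328, 0, -0.167, 62]]])

```text
time: 8.23
tool_pos: [0.504, 0.2936, 0.1604]
ee_rot: [-3.14, -0.002, 2.957]
wrist_force: [0.6, 0.1, -0.2]
width: 0.0582
```

Call:
step_arm(plan=[[[0, 30, 0, 0, 62], [0, 51, 0, 0, 62], [0, 51, 0, 0, 62], [0, 51, 0, 0, 62]]])

```text
time: 8.57
tool_pos: [0.5041, 0.3432, 0.1602]
ee_rot: [-3.139, -0.003, 2.959]
wrist_force: [-0.8, 0.0, 0.4]
width: 0.0584
```

```bash
cat >> h.py <<'E'
def chk(near):
    o=robot.get_obs();print(o['tool_pos'].round(4),o['ee_rot'].round(3),'jaw',np.degrees(o['ee_rot'][2]).round(1)-90,o['width'])
    w=snap('wrist')
    for k in boxes(w): print(cv2.minAreaRect(k)[0],rect(ray(w,k[:,0],.036)))
    p=ray(w,labels(w,np.array(near)),.036)[:,:2]*1000; print(p.round(1).tolist(),p.mean(0))
E
python3 -c "
from h import *
chk([504,342])"
```

```text
[0.5041 0.3432 0.1602] [-3.139e+00 -3.000e-03  2.959e+00] jaw 79.5 0.05835746642047841
(361.719482421875, 341.185546875) (array([615.4, 359.8]), array([63.6, 35.8]), 14.0)
(323.5, 230.0) (array([502.6, 343.3]), array([33.1, 65.9]), 78.6)
[[483.8, 347.0], [526.8, 338.1]] [505.29597095 342.56839162]
```

Call:
step_arm(plan=[[[0, 0, -35, 0, 62], [0, 0, -70, 0, 62], [0, 0, -105, 0, 62], [0, 0, -135, 0, 62], [0, 0, -152, 0, 62], [0, 0, -157, 0, 62], [0, 0, -157, 0, 62], [0, 0, -157, 0, 10]]])

```text
time: 9.28
tool_pos: [0.506, 0.3423, 0.0066]
ee_rot: [3.141, 0.001, 2.955]
wrist_force: [0.5, -0.1, 0.3]
width: 0.0544
```

Call:
step_arm(plan=[[[0, 0, 0, 0, 10], [0, 0, 0, 0, 10], [0, 0, 0, 0, 10], [0, 0, 0, 0, 10], [0, 0, 0, 0, 10], [0, 0, 0, 0, 10], [0, 0, 30, 0, 10], [0, 0, 65, 0, 10]]])

```text
time: 9.95
tool_pos: [0.502, 0.3413, 0.0665]
ee_rot: [-3.135, -0.008, 2.957]
wrist_force: [0.4, 0.5, -1.1]
width: 0.0339
```

Call:
step_arm(plan=[[[0, 0, 35, 0, 10], [0, 0, 70, 0, 10], [0, 0, 95, 0, 10], [0, -30, 95, 0.05, 10], [-4, -65, 95, 0.1, 10], [-8, -105, 95, 0.167, 10], [-10, -145, 95, 0.167, 10], [-12, -185, 95, 0.167, 10]]])

```text
time: 10.62
tool_pos: [0.492, 0.1565, 0.1645]
ee_rot: [-3.141, -0.002, 3.125]
wrist_force: [0.6, 0.2, -0.8]
width: 0.0339
```

Call:
step_arm(plan=[[[-1, -40, 0, 0, 10], [-2, -80, 0, 0, 10], [-3, -115, 0, 0, 10], [-4, -135, 0, 0, 10], [-4, -135, 0, 0, 10], [-4, -135, 0, 0, 10]]])

```text
time: 11.12
tool_pos: [0.4887, 0.0224, 0.1648]
ee_rot: [3.141, -0.001, 3.121]
wrist_force: [-0.5, 0.9, -0.7]
width: 0.0341
```

Call:
step_arm(plan=[[[0, 0, -35, 0, 10], [0, 0, -70, 0, 10], [0, 0, -105, 0, 10], [0, 0, -135, 0, 10], [0, 0, -148, 0, 10], [0, 0, -153, 0, 10], [0, 0, -153, 0, 10], [0, 0, -153, 0, 46]]])

```text
time: 11.78
tool_pos: [0.4891, 0.0246, 0.0122]
ee_rot: [3.141, -0.0, 3.126]
wrist_force: [0.1, -0.6, -0.7]
width: 0.0376
```

Call:
step_arm(plan=[[[0, 0, 0, 0, 46], [0, 0, 0, 0, 46], [0, 0, 30, 0, 46], [0, 0, 70, 0, 46], [0, 0, 110, 0, 46], [0, 0, 150, 0, 62], [0, 0, 150, 0, 62]]])

```text
time: 12.37
tool_pos: [0.4942, 0.0229, 0.1727]
ee_rot: [-3.141, 0.018, 3.124]
wrist_force: [0.4, -0.0, 1.0]
width: 0.0532
```

```bash
python3 -c "
from h import *
chk([489,22])
t=snap('top','t6.png')
for k in boxes(t): print(cv2.minAreaRect(k)[0],rect(ray(t,k[:,0],.036)))
p=labels(t,np.array([612,355]));print(ray(t,p,.036))"
```

```text
[0.4942 0.0229 0.1727] [-3.141  0.018  3.124] jaw 89.0 0.053218965494766
(629.0, 315.5) (array([591.7, 317.7]), array([43.6, 18.7]), 13.4)
(256.23077392578125, 217.84616088867188) (array([486.4, -36.4]), array([33.8, 67.6]), 88.9)
(324.9999694824219, 216.49996948242188) (array([486.2,  24.3]), array([33.6, 66.5]), 88.8)
[[456.4, 29.8], [466.5, 24.4], [465.3, 38.8], [464.7, 9.2], [468.9, 34.4], [467.5, 13.5], [510.8, 23.7]] [471.46281538  24.84933169]
(308.5, 243.5) (array([476.2, -35.9]), array([29.3, 42.6]), 89.2)
(290.0, 243.5) (array([477.1,  24.3]), array([32.6, 42.6]), 89.1)
(189.35296630859375, 204.4117889404297) (array([612.2, 355.1]), array([69.6, 36.6]), 14.7)
[[0.63932135 0.364601   0.036     ]
 [0.59425222 0.35322729 0.036     ]]
```

Call:
step_arm(plan=[[[14, 37, 0, 0.1, 62], [28, 74, 0, 0.2, 62], [42, 111, 0, 0.264, 62], [56, 148, 0, 0.264, 62], [70, 185, 0, 0.264, 62], [84, 222, 0, 0.264, 62], [98, 259, 0, 0.264, 62], [112, 296, 0, 0.264, 62]]])

```text
time: 13.13
tool_pos: [0.6003, 0.3206, 0.1593]
ee_rot: [-3.141, -0.005, -2.895]
wrist_force: [1.1, 0.4, 0.8]
width: 0.0583
```

Call:
step_arm(plan=[[[14, 36, 0, 0, 62], [14, 39, 0, 0, 62], [14, 39, 0, 0, 62], [14, 39, 0, 0, 62]]])

```text
time: 13.47
tool_pos: [0.6142, 0.3573, 0.1599]
ee_rot: [-3.14, -0.004, -2.895]
wrist_force: [-0.5, -0.9, 0.5]
width: 0.0582
```

```bash
python3 -c "
from h import *
chk([616,358])"
```

```text
[0.6142 0.3573 0.1599] [-3.14  -0.004 -2.895] jaw -255.9 0.058154083273104694
(324.0, 232.0) (array([613.9, 357.6]), array([66.2, 32.7]), 14.9)
[[612.1, 359.6]] [612.06211071 359.64803877]
```

Call:
step_arm(plan=[[[0, 0, -35, 0, 62], [0, 0, -70, 0, 62], [0, 0, -105, 0, 62], [0, 0, -135, 0, 62], [0, 0, -152, 0, 62], [0, 0, -157, 0, 62], [0, 0, -157, 0, 62], [0, 0, -157, 0, 10]]])

```text
time: 14.18
tool_pos: [0.616, 0.3572, 0.0075]
ee_rot: [3.141, 0.002, -2.897]
wrist_force: [0.1, -0.4, 1.6]
width: 0.0545
```

Call:
step_arm(plan=[[[0, 0, 0, 0, 10], [0, 0, 0, 0, 10], [0, 0, 0, 0, 10], [0, 0, 0, 0, 10], [0, 0, 0, 0, 10], [0, 0, 0, 0, 10], [0, 0, 30, 0, 10], [0, 0, 65, 0, 10]]])

```text
time: 14.85
tool_pos: [0.6121, 0.3565, 0.0658]
ee_rot: [-3.14, -0.01, -2.895]
wrist_force: [1.0, 0.0, -1.1]
width: 0.0336
```

Call:
step_arm(plan=[[[0, 0, 35, 0, 10], [0, 0, 70, 0, 10], [0, 0, 95, 0, 10], [-10, -25, 95, -0.08, 10], [-25, -55, 95, -0.17, 10], [-40, -90, 95, -0.264, 10], [-55, -125, 95, -0.264, 10], [-70, -160, 95, -0.264, 10]]])

```text
time: 15.52
tool_pos: [0.5438, 0.1966, 0.1646]
ee_rot: [-3.141, -0.001, 3.125]
wrist_force: [-0.1, -1.0, -0.7]
width: 0.034
```

Call:
step_arm(plan=[[[-16, -36, 0, 0, 10], [-32, -72, 0, 0, 10], [-48, -104, 0, 0, 10], [-56, -118, 0, 0, 10], [-56, -118, 0, 0, 10], [-56, -118, 0, 0, 10]]])

```text
time: 16.02
tool_pos: [0.4889, 0.0796, 0.1654]
ee_rot: [3.141, 0.0, 3.122]
wrist_force: [-0.8, -0.2, -1.6]
width: 0.0338
```

Call:
step_arm(plan=[[[0, 0, -35, 0, 10], [0, 0, -70, 0, 10], [0, 0, -105, 0, 10], [0, 0, -135, 0, 10], [0, 0, -148, 0, 10], [0, 0, -153, 0, 10], [0, 0, -153, 0, 10], [0, 0, -153, 0, 46]]])

```text
time: 16.68
tool_pos: [0.4898, 0.0813, 0.0123]
ee_rot: [3.141, 0.0, 3.126]
wrist_force: [-0.3, 1.1, -0.1]
width: 0.0377
```

Call:
step_arm(plan=[[[0, 0, 0, 0, 46], [0, 0, 0, 0, 46], [0, 0, 30, 0, 46], [0, 0, 70, 0, 46], [0, 0, 110, 0, 46], [0, 0, 150, 0, 20], [20, 0, 180, 0, 0], [40, 0, 180, 0, 0]]])

```text
time: 17.35
tool_pos: [0.5334, 0.0805, 0.2023]
ee_rot: [3.14, 0.017, 3.124]
wrist_force: [0.2, -0.3, 0.8]
width: 0.0268
```

Call:
step_arm(plan=[[[35, -15, 20, 0, 0], [70, -20, 40, 0, 0], [105, -20, 60, 0, 0], [120, -20, 70, 0, 0], [120, -20, 70, 0, 0], [120, -20, 70, 0, 0], [120, -20, 70, 0, 0]]])

```text
time: 17.93
tool_pos: [0.6482, 0.0602, 0.2615]
ee_rot: [3.141, -0.002, 3.124]
wrist_force: [-0.5, 0.0, 0.2]
width: 0.0004
```

```bash
python3 -c "
from h import *
o=robot.get_obs();print(o['tool_pos'],o['ee_rot'],o['width'],o['qvel'].round(2))
w=snap('wrist','w7.png');t=snap('top','t7.png');s=snap('scene','s7.png')
a=cv2.resize(w[0],(400,300));b=cv2.resize(s[0][280:360,215:315],(400,300),interpolation=2)
c=cv2.resize(t[0][150:210,240:320],(400,300),interpolation=2);d=cv2.resize(t[0][195:285,235:355],(400,300),interpolation=2)
cv2.imwrite('pics/v7.png',np.vstack([np.hstack([a,b]),np.hstack([c,d])])[:,:,::-1])
for n,c in(('w',w),('t',t),('s',s)):
  for k in boxes(c): print(n,cv2.minAreaRect(k)[0],rect(ray(c,k[:,0],.041)))
"
```

```text
[0.64821754 0.06018966 0.26153085] [ 3.14144687e+00 -2.02270275e-03  3.12417784e+00] 0.0004204296325018972 [ 0.   -0.02  0.03 -0.   -0.    0.  ]
w (341.0, 55.5) (array([491.8,  80.8]), array([33.4, 66.1]), 89.1)
w (227.41537475585938, 55.97692108154297) (array([489.6, -32. ]), array([39.2, 66.1]), 88.9)
w (284.5, 54.0) (array([489.3,  25.2]), array([34.5, 65.1]), 88.8)
t (308.5, 240.5) (array([485.4, -36.1]), array([29.2, 62.2]), 89.2)
t (290.0, 240.5) (array([486.3,  23.9]), array([32.5, 62.4]), 89.5)
s (335.623046875, 280.9200134277344) (array([491.4,  30.2]), array([166.3,  76.4]), 89.0)
s (614.72998046875, 65.11000061035156) (array([-877.1, -380.2]), array([481.8, 189. ]), 41.2)
```

View pics/v7.png

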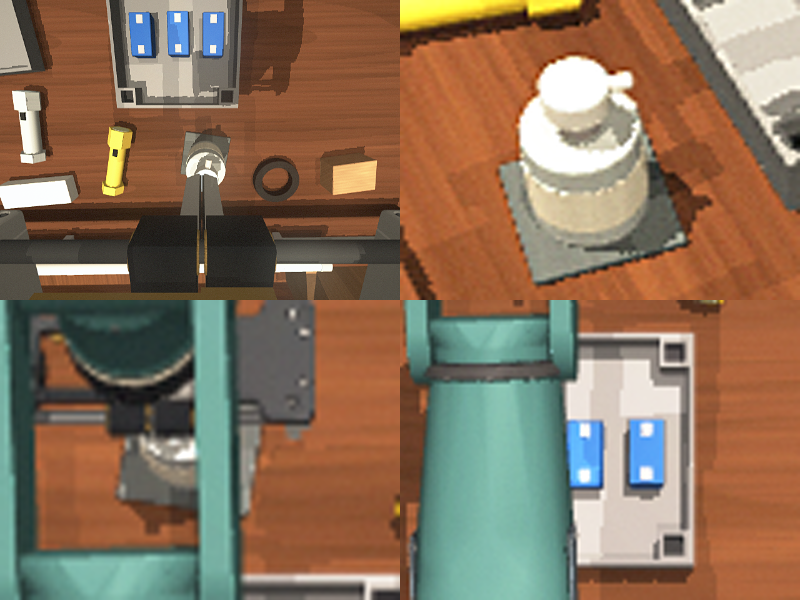

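```bash
python3 -c "
from h import *
s=snap('scene')
for z in(.12,.128): print(ray(s,[(258.2,301)],z))
t=snap('top'); 
t0=cv2.imread('pics/top0.png')[:,:,::-1]; T=(t0,)+t[1:]
p=ray(s,[(258.2,301)],.128); print('proj in top0',proj(T,p), 'z0 base', proj(T,[[p[0][0],p[0][1],0]]))
a=cv2.resize(cv2.convertScaleAbs(t0[150:206,250:306],alpha=1.6,beta=-170),(560,560),interpolation=2)
# canister axis: circle of silver body from scene base? platform centroid
cv2.imwrite('pics/v8.png',a[:,:,::-1])
"
```

```text
[[0.69988707 0.05765608 0.12      ]]
[[0.70172522 0.06347983 0.128     ]]
proj in top0 [[275.44896615 169.03173755]] z0 base [[278.39795293 179.16378347]]
```

View pics/v8.png

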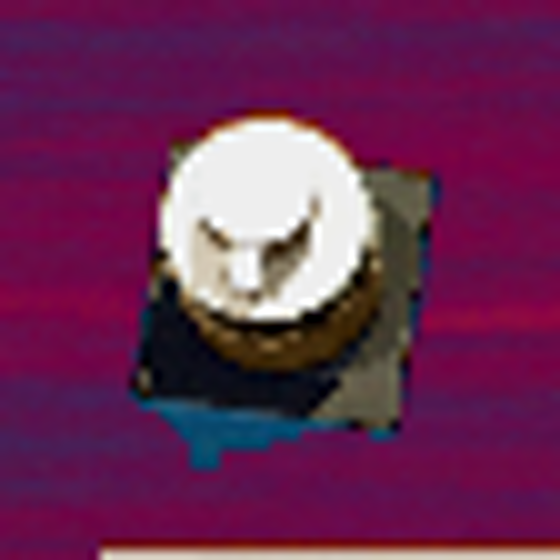

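Picture 10: the cap disc is centred near top0 (276,168), consistent with scene (258,301).

```bash
python3 -c "
from h import *
s=snap('scene');t=snap('top')
print(tri(s,(258.2,301),t,(276.2,167.8)), ray(t,[(276.2,167.8)],.128))
"
```

```text
[0.70358219 0.06222692 0.12834614] [[0.70567708 0.06109688 0.128     ]]
```

Call:
step_arm(plan=[[[25, 1, -10, 0, 0], [54, 3, -30, 0, 0], [54, 3, -60, 0, 0], [54, 3, -90, 0, 0], [54, 3, -110, 0, 0], [54, 3, -120, 0, 0], [54, 3, -120, 0, 0], [54, 3, -120, 0, 0]]])

```text
time: 18.95
tool_pos: [0.7031, 0.0629, 0.1431]
ee_rot: [3.142, 0.0, 3.124]
wrist_force: [1.5, 0.1, -0.3]
width: 0.0009
```

```bash
python3 -c "
from h import *
o=robot.get_obs();print(o['tool_pos'],o['ee_rot'],o['wrist_force'])
w=snap('wrist','w9.png');s=snap('scene','s9.png')
a=cv2.resize(w[0][180:360,200:440],(400,300),interpolation=2);b=cv2.resize(s[0][250:355,200:340],(400,300),interpolation=2)
cv2.imwrite('pics/v9.png',np.hstack([a,b])[:,:,::-1])
"
```

```text
[0.70310484 0.06291912 0.14308399] [3.14150535e+00 2.76283031e-04 3.12382968e+00] [ 1.46502021  0.08864738 -0.25034393]
```

View pics/v9.png

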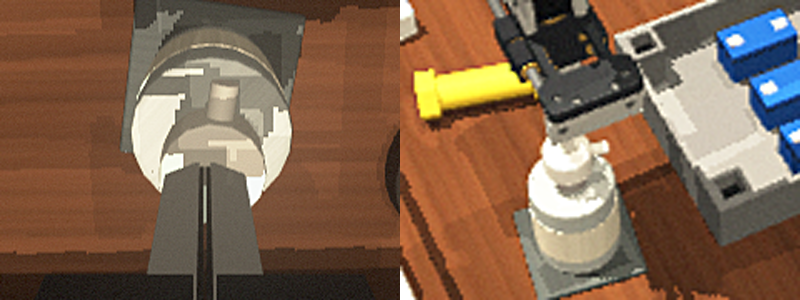

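Picture 11: the shut fingers are centred just above the cap (triangulated height 0.128). I press.

Call:
step_arm(plan=[[[0, 0, -5, 0, 0], [0, 0, -10, 0, 0], [0, 0, -14, 0, 0], [0, 0, -17, 0, 0], [0, 0, -20, 0, 0], [0, 0, -22, 0, 0], [0, 0, -22, 0, 0], [0, 0, -22, 0, 0]]])

```text
time: 19.72
tool_pos: [0.7034, 0.0629, 0.1223]
ee_rot: [3.141, 0.002, 3.124]
wrist_force: [-1.7, 0.1, 6.0]
width: 0.0006
```

Call:
step_arm(plan=[[[0, 0, -1, 0, 0], [0, 0, -2, 0, 0], [0, 0, -2, 0, 0], [0, 0, -2, 0, 0]]])

```text
time: 20.05
tool_pos: [0.7035, 0.0629, 0.1222]
ee_rot: [3.142, 0.003, 3.124]
wrist_force: [-3.3, -0.5, 9.5]
width: 0.0006
```

Call:
step_arm(plan=[[[0, 0, 10, 0, 0], [0, 0, 25, 0, 0], [0, 0, 60, 0, 20], [0, 0, 90, 0, 40], [0, 0, 90, 0, 40], [0, -30, 100, 0, 40], [0, -65, 110, 0, 40]]])

```text
time: 20.63
tool_pos: [0.7029, -0.0001, 0.228]
ee_rot: [3.141, -0.001, 3.129]
wrist_force: [0.5, -0.1, -0.3]
width: 0.0305
```

The cap bottomed out (z unchanged at 0.1222 while force rose to 9.5 N), and I've released it. Now to the loose tray.

Call:
step_arm(plan=[[[-25, -30, 0, 0.05, 40], [-50, -60, 0, 0.094, 40], [-75, -90, 0, 0.094, 40], [-100, -120, 0, 0.094, 40], [-125, -150, 0, 0.094, 40], [-150, -180, 0, 0.094, 40], [-175, -210, 0, 0.094, 40], [-200, -240, 0, 0.094, 40]]])

```text
time: 21.3
tool_pos: [0.5014, -0.2431, 0.2277]
ee_rot: [3.141, -0.001, -3.065]
wrist_force: [0.2, -0.2, -0.1]
width: 0.0374
```

Call:
step_arm(plan=[[[-25, -30, 0, 0, 40], [-50, -60, 0, 0, 40], [-71, -85, 0, 0, 40], [-71, -85, 0, 0, 40], [-71, -85, 0, 0, 40], [-71, -85, 0, 0, 40]]])

```text
time: 21.8
tool_pos: [0.4323, -0.3267, 0.228]
ee_rot: [3.14, 0.0, -3.066]
wrist_force: [1.2, 0.6, 0.3]
width: 0.0377
```

```bash
python3 -c "
from h import *
o=robot.get_obs();print(o['tool_pos'],o['ee_rot'],o['width'])
w=snap('wrist','w10.png');t=snap('top','t10.png')
hsv=cv2.cvtColor(w[0],cv2.COLOR_RGB2HSV)
k=reg(w,(0,0,0),(180,255,45),(320,240),130)
for z in(.088,):
  print('handle',cv2.minAreaRect(k),rect(ray(w,k[:,0],z)))
k=reg(w,(0,0,60),(180,60,255),(320,220),300)
"
```

```text
[ 0.4322522  -0.32666587  0.22799017] [ 3.14035331e+00  4.91351505e-06 -3.06562641e+00] 0.03772346100850642
handle ((277.0, 357.0), (0.0, 0.0), 0.0) (array([ 569.3, -363. ]), array([0., 0.]), 0.0)
```

View pics/w10.png

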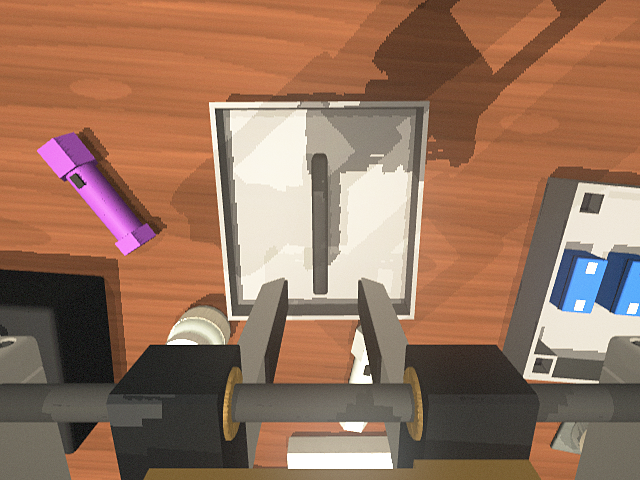

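```bash
python3 -c "
from h import *
w=snap('wrist')
P=ray(w,[(320.5,153),(320,294)],.088)*1000; print(P.round(1),P.mean(0),np.degrees(np.arctan2(*(P[0]-P[1])[[1,0]])))
for P,z in ((np.array([(209,102),(429,101),(414,320),(228,319)]),.046),):
  q=ray(w,P,z)*1000; print(q.round(1).tolist(),q.mean(0))
# base from w5
T=np.eye(4);T[:3,:3]=rot([3.14136651,-.000166911,3.12377601]);T[:3,3]=[0.48872407,-0.03594808,0.1642453]
T=T@np.array(cams.snapshot('wrist')['T_tool_cam']);im=cv2.imread('pics/w5.png')[:,:,::-1]
c=(im,w[1],T[:3,3],T[:3,:3])
q=ray(c,[(263,94),(535,94),(497,354),(276,354)],.05)*1000;print('w5 rim',q.round(1).tolist(),q.mean(0))
q=ray(c,[(288.5,120),(507,119),(477.5,337),(293.5,337)],.05)*1000;print('sock',q.round(1).tolist(),q.mean(0))
# sockets in top0, scene
t=snap('top')
q=ray(t,[(266,210.75),(317,210.75),(265,268.25),(317,268.25)],.05)*1000;print('top sock',q.round(1).tolist(),q.mean(0))
s=snap('scene')
q=ray(s,[(285,265),(352.5,239),(386.1,285.1),(315.75,314.8)],.05)*1000;print('sc sock',q.round(1).tolist(),q.mean(0))
"
```

```text
[[ 367.  -333.4   88. ]
 [ 497.8 -324.1   88. ]] [ 432.40727279 -328.77030822   88.        ] -175.92884011399934
[[330.7, -440.5, 46.0], [314.2, -236.2, 46.0], [540.4, -216.8, 46.0], [554.7, -422.1, 46.0]] [ 434.99027218 -328.91374952   46.        ]
w5 rim [[377.2, -79.2, 50.0], [381.2, 125.4, 50.0], [605.3, 122.6, 50.0], [601.3, -81.9, 50.0]] [491.25090214  21.72514046  50.        ]
sock [[396.1, -60.9, 50.0], [398.7, 106.5, 50.0], [587.2, 102.8, 50.0], [583.9, -64.9, 50.0]] [491.46144999  20.86587951  50.        ]
top sock [[584.0, 100.8, 50.0], [581.2, -65.2, 50.0], [396.4, 104.3, 50.0], [393.9, -62.3, 50.0]] [488.87332276  19.40126697  50.        ]
sc sock [[581.1, -63.4, 50.0], [390.5, -60.8, 50.0], [395.7, 107.2, 50.0], [583.7, 104.6, 50.0]] [487.7647414   21.88773519  50.        ]
```

Picture 12 shows the loose tray, with its handle running from (320,153) to (320,294). The handle centre is about (433,−328.8), aligned with the jaws. The base centre is about (490,21), yaw −1°.

Call:
step_arm(plan=[[[1, -2, -35, 0, 40], [1, -2, -70, 0, 40], [1, -2, -105, 0, 40], [1, -2, -140, 0, 40], [1, -2, -170, 0, 40], [1, -2, -184, 0, 40], [1, -2, -184, 0, 40], [1, -2, -184, 0, 0]]])

```text
time: 22.77
tool_pos: [0.4331, -0.3284, 0.0439]
ee_rot: [3.14, -0.001, -3.065]
wrist_force: [0.4, -0.6, -0.1]
width: 0.0338
```

Call:
step_arm(plan=[[[0, 0, 0, 0, 0], [0, 0, 0, 0, 0], [0, 0, 0, 0, 0], [0, 0, 0, 0, 0], [0, 0, 0, 0, 0], [0, 0, 0, 0, 0], [0, 0, 10, 0, 0], [0, 0, 20, 0, 0]]])

```text
time: 23.43
tool_pos: [0.4321, -0.3284, 0.0639]
ee_rot: [3.14, -0.002, -3.066]
wrist_force: [0.1, -0.0, -3.9]
width: 0.0138
```

Call:
step_arm(plan=[[[0, 0, 20, 0, 0], [0, 0, 45, 0, 0], [0, 0, 70, 0, 0], [0, 0, 95, 0, 0], [0, 0, 110, 0, 0], [0, 0, 110, 0, 0]]])

```text
time: 23.93
tool_pos: [0.4347, -0.3308, 0.1796]
ee_rot: [-3.135, 0.006, -3.066]
wrist_force: [0.6, 0.7, -2.1]
width: 0.0138
```

Call:
step_arm(plan=[[[4, 25, 0, 0, 0], [9, 55, 0, -0.03, 0], [14, 85, 0, -0.06, 0], [19, 115, 0, -0.094, 0], [24, 145, 0, -0.094, 0], [29, 175, 0, -0.094, 0], [34, 205, 0, -0.094, 0], [39, 235, 0, -0.094, 0]]])

```text
time: 24.6
tool_pos: [0.4712, -0.0925, 0.1729]
ee_rot: [3.141, -0.003, 3.123]
wrist_force: [1.4, -0.3, -3.8]
width: 0.0138
```

Call:
step_arm(plan=[[[5, 30, 0, 0, 0], [10, 60, 0, 0, 0], [15, 90, 0, 0, 0], [18, 110, 0, 0, 0], [18, 115, 0, 0, 0], [18, 115, 0, 0, 0], [18, 115, 0, 0, 0], [18, 115, 0, 0, 0]]])

```text
time: 25.27
tool_pos: [0.4897, 0.0197, 0.1739]
ee_rot: [-3.141, -0.001, 3.122]
wrist_force: [-0.0, -0.9, -2.4]
width: 0.0141
```

```bash
python3 -c "
from h import *
o=robot.get_obs();print(o['tool_pos'],o['ee_rot'],o['width'],o['wrist_force'])
w=snap('wrist','w11.png');t=snap('top','t11.png');s=snap('scene','s11.png')
a=cv2.resize(w[0],(400,300));b=cv2.resize(s[0][200:350,240:440],(400,300),interpolation=2)
cv2.imwrite('pics/v11.png',np.hstack([a,b])[:,:,::-1])
"
```

```text
[0.48972385 0.0197176  0.17392184] [-3.14085705e+00 -1.13433366e-03  3.12236029e+00] 0.014070569512191966 [-0.04140894 -0.94508835 -2.39620297]
```

View pics/v11.png

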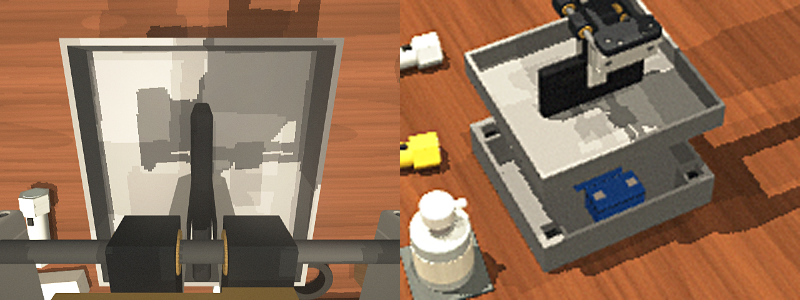

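```bash
python3 -c "
from h import *
w=snap('wrist');o=robot.get_obs();print(o['tool_pos'])
hsv=cv2.cvtColor(w[0],cv2.COLOR_RGB2HSV)
m=cv2.inRange(hsv,(0,0,60),(180,70,255))
# front rim outer edge: first non-wood row per column; left/right outer edges per row
front=[(u,np.argmax(m[:,u]>0)) for u in range(140,520,20)]
L=[(np.argmax(m[v]>0),v) for v in range(80,280,20)]; Rr=[(639-np.argmax(m[v][::-1]>0),v) for v in range(80,280,20)]
print(front[::4],L[::4],Rr[::4])
for n,e in(('f',front),('L',L),('R',Rr)):
  q=ray(w,e,.176)[:,:2]*1000; i=1 if n=='f' else 0
  f=np.polyfit(q[:,i],q[:,1-i],1); x0=o['tool_pos'][i]*1000
  print(n,np.polyval(f,x0).round(1),np.degrees(np.arctan(f[0])).round(2))
"
```

```text
[0.49009228 0.01989574 0.1744663 ]
[(140, np.int64(61)), (220, np.int64(61)), (300, np.int64(60)), (380, np.int64(61)), (460, np.int64(60))] [(np.int64(97), 80), (np.int64(110), 160), (np.int64(124), 240)] [(np.int64(547), 80), (np.int64(534), 160), (np.int64(521), 240)]
f 377.3 1.11
L -81.8 -0.91
R 120.1 -1.37
```

The held tray's centre is (490.3, 19.2), yaw −1.1°, and the base is at (490, 21). I shift +2 in y and lower.

Call:
step_arm(plan=[[[0, 2, -20, 0, 0], [0, 2, -45, 0, 0], [0, 2, -65, 0, 0], [0, 2, -74, 0, 0], [0, 2, -78, 0, 0], [0, 2, -82, 0, 0], [0, 2, -86, 0, 0], [0, 2, -86, 0, 0]]])

```text
time: 26.13
tool_pos: [0.4905, 0.0228, 0.0889]
ee_rot: [3.142, 0.001, 3.124]
wrist_force: [-0.4, 0.4, -3.4]
width: 0.0137
```

Call:
step_arm(plan=[[[0, 0, -2, 0, 0], [0, 0, -4, 0, 0], [0, 0, -6, 0, 0], [0, 0, -7, 0, 0], [0, 0, -7, 0, 0], [0, 0, -7, 0, 0]]])

```text
time: 26.63
tool_pos: [0.491, 0.0229, 0.0846]
ee_rot: [-3.141, 0.003, 3.124]
wrist_force: [-3.8, -0.3, 7.6]
width: 0.014
```

Call:
step_arm(plan=[[[0, 0, 0, 0, 30], [0, 0, 0, 0, 40], [0, 0, 0, 0, 40], [0, 0, 0, 0, 40], [0, 0, 30, 0, 40], [0, 0, 65, 0, 40], [0, 0, 100, 0, 40], [0, 0, 130, 0, 40]]])

```text
time: 27.3
tool_pos: [0.4903, 0.0229, 0.2136]
ee_rot: [3.142, 0.001, 3.124]
wrist_force: [0.7, 0.9, 0.2]
width: 0.038
```

```bash
python3 -c "
from h import *
o=robot.get_obs();print(o['tool_pos'])
w=snap('wrist','w12.png');s=snap('scene','s12.png')
a=cv2.resize(w[0],(400,300));b=cv2.resize(s[0][210:360,250:450],(400,300),interpolation=2)
cv2.imwrite('pics/v12.png',np.hstack([a,b])[:,:,::-1])
"
```

```text
[0.49031403 0.02292333 0.21357126]
```

View pics/v12.png

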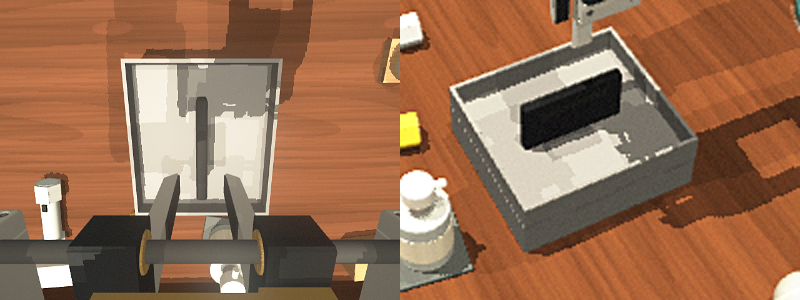

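Picture 14: the tray sits flush, with no gap in the scene view. I check it numerically.

```bash
python3 -c "
from h import *
w=snap('wrist');s=snap('scene');t=snap('top')
for a,b in(((193.6,94.4),(356,224)),((450,94.4),(398.5,282.5)),((216.5,342),(275,256))): print((tri(w,a,s,b)*1000).round(1))
q=ray(w,[(193.6,94.4),(450,94.4),(428,342),(216.5,342)],.084)*1000; print(q.round(1).tolist(),q.mean(0))
# torch from wrist
k=reg(w,(0,0,120),(180,60,255),(80,345),70); r=cv2.minAreaRect(k); print(r)
hsv=cv2.cvtColor(t[0],cv2.COLOR_RGB2HSV)
k=reg(t,(0,0,120),(180,60,255),(376,195),27); print('top',cv2.minAreaRect(k),rect(ray(t,k[:,0],.019)))
k=reg(s,(0,0,120),(180,60,255),(236,231),32); print('scene',cv2.minAreaRect(k),rect(ray(s,k[:,0],.019)))
"
```

```text
[378.2 -74.9  87.7]
[381.7 130.   76.1]
[602.6 -79.   85. ]
[[380.7, -78.9, 84.0], [384.7, 126.1, 84.0], [611.0, 123.4, 84.0], [607.0, -84.3, 84.0]] [495.8754797   21.56054416  84.        ]
((81.894287109375, 331.80682373046875), (106.24197387695312, 41.81087112426758), 84.9363784790039)
top ((376.2850036621094, 194.93692016601562), (12.74460220336914, 40.54834747314453), 5.04245138168335) (array([ 637.8, -262.5]), array([ 42. , 137.8]), 83.2)
scene ((235.2830047607422, 228.9905548095703), (15.521743774414062, 49.999244689941406), 74.05460357666016) (array([ 632.5, -265.2]), array([ 57.7, 135.9]), 83.7)
```

Call:
step_arm(plan=[[[0, 0, -20, 0, 0], [0, 0, -40, 0, 0], [0, 0, -60, 0, 0], [0, 0, -75, 0, 0], [0, 0, -80, 0, 0], [0, 0, -83, 0, 0], [0, 0, -86, 0, 0], [0, 0, -88, 0, 0]]])

```text
time: 28.22
tool_pos: [0.489, 0.023, 0.1261]
ee_rot: [-3.142, -0.002, 3.124]
wrist_force: [-9.7, 0.9, 21.3]
width: 0.0006
```

Call:
step_arm(plan=[[[0, 0, -1, 0, 0], [0, 0, -2, 0, 0], [0, 0, -2, 0, 0], [0, 0, -2, 0, 0]]])

```text
time: 28.55
tool_pos: [0.489, 0.023, 0.1261]
ee_rot: [-3.141, -0.001, 3.124]
wrist_force: [-10.0, 0.3, 21.3]
width: 0.0004
```

The handle top stops at 126.1 mm (38 + 88), so the tray is fully home. Now to the silver torch.

Call:
step_arm(plan=[[[0, 0, 35, 0, 40], [0, 0, 70, 0, 55], [15, -25, 100, -0.05, 55], [33, -60, 110, -0.1, 55], [51, -95, 110, -0.1, 55], [69, -130, 110, -0.1, 55], [87, -165, 110, -0.1, 55], [105, -200, 110, -0.1, 55]]])

```text
time: 29.22
tool_pos: [0.5957, -0.1788, 0.2311]
ee_rot: [3.141, -0.0, 3.024]
wrist_force: [-0.1, 0.5, 0.2]
width: 0.0497
```

Call:
step_arm(plan=[[[18, -35, 0, 0, 55], [36, -70, -10, 0, 55], [41, -86, -20, 0, 55], [41, -86, -20, 0, 55], [41, -86, -20, 0, 55], [41, -86, -20, 0, 55]]])

```text
time: 29.72
tool_pos: [0.636, -0.2621, 0.2116]
ee_rot: [3.141, -0.0, 3.024]
wrist_force: [-0.7, -0.0, -0.4]
width: 0.0519
```

```bash
python3 -c "
from h import *
o=robot.get_obs();print(o['tool_pos'],o['ee_rot'],o['width'])
w=snap('wrist','w13.png')
k=reg(w,(0,0,110),(180,60,255),(320,225),90); print(cv2.minAreaRect(k),rect(ray(w,k[:,0],.019)),rect(ray(w,k[:,0],.03)),cv2.contourArea(k))
"
```

```text
[ 0.63603445 -0.2621155   0.21162199] [ 3.14069262e+00 -3.82345292e-04  3.02447432e+00] 0.051905462180282635
((323.0, 209.0), (112.0, 42.0), 90.0) (array([ 631.5, -261.4]), array([ 42.9, 118.5]), 83.2) (array([ 629.2, -261.2]), array([ 41.6, 115. ]), 83.2) 3364.0
```

View pics/w13.png

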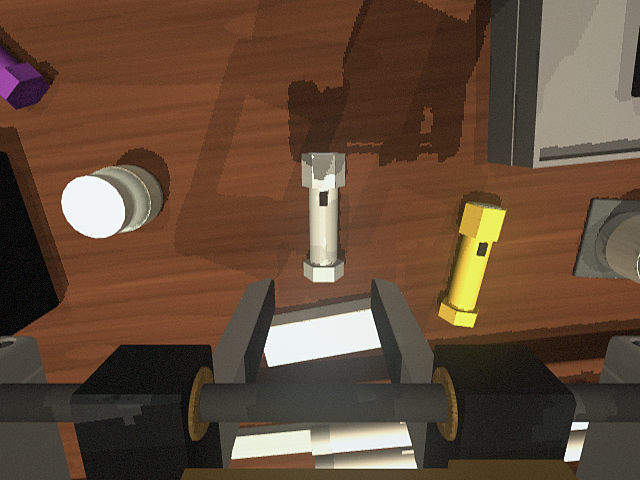

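Picture 15: the silver torch is under the tool, spanning (323,153)–(323,283), with its head at the top (towards −x). Its axis is at about (635,−261.5), aligned with the jaws. I grip the barrel.

Call:
step_arm(plan=[[[0, 0, -40, 0, 55], [0, 0, -80, 0, 55], [0, 0, -120, 0, 55], [0, 0, -160, 0, 55], [0, 0, -190, 0, 55], [0, 0, -203, 0, 55], [0, 0, -208, 0, 55], [0, 0, -208, 0, 55]]])

```text
time: 30.43
tool_pos: [0.6364, -0.2622, 0.0041]
ee_rot: [3.142, 0.0, 3.025]
wrist_force: [0.4, 0.5, -0.2]
width: 0.0516
```

Call:
step_arm(plan=[[[0, 0, 0, 0, 5], [0, 0, 0, 0, 5], [0, 0, 0, 0, 5], [0, 0, 0, 0, 5], [0, 0, 0, 0, 5], [0, 0, 0, 0, 5], [0, 0, 0, 0, 5], [0, 0, 20, 0, 5]]])

```text
time: 31.1
tool_pos: [0.6336, -0.2619, 0.0196]
ee_rot: [3.139, -0.007, 3.024]
wrist_force: [-1.1, 1.1, -2.7]
width: 0.029
```

Call:
step_arm(plan=[[[0, 0, 35, 0, 5], [0, 0, 70, 0, 5], [0, 0, 105, 0, 5], [0, 0, 140, 0, 5], [0, 0, 170, 0, 5], [0, 0, 180, 0, 5], [0, 0, 180, 0, 5], [0, 0, 180, 0, 5]]])

```text
time: 31.77
tool_pos: [0.6358, -0.2631, 0.2022]
ee_rot: [3.141, -0.001, 3.024]
wrist_force: [-0.2, -0.5, -2.3]
width: 0.0293
```

Call:
step_arm(plan=[[[-15, 25, 0, 0.05, 5], [-33, 55, 0, 0.1, 5], [-53, 86, 0, 0.1, 5], [-73, 117, 0, 0.1, 5], [-93, 148, 0, 0.1, 5], [-113, 179, 0, 0.1, 5], [-133, 210, 0, 0.1, 5], [-147, 233, 0, 0.1, 5]]])

```text
time: 32.43
tool_pos: [0.4855, -0.0277, 0.1994]
ee_rot: [3.14, -0.008, 3.125]
wrist_force: [0.7, 0.4, -0.6]
width: 0.0295
```

```bash
python3 -c "
from h import *
o=robot.get_obs();print(o['tool_pos'],o['ee_rot'],o['width'])
w=snap('wrist','w14.png');s=snap('scene','s14.png')
P=o['tool_pos']+[0,0,.019]
for n,c in(('w',w),('s',s)):
  u,v=proj(c,P)[0].astype(int); print(n,u,v)
  k=reg(c,(0,0,170),(180,60,255),(int(u),int(v)),45); print(cv2.minAreaRect(k),rect(ray(c,k[:,0],P[2])))
"
```

```text
[ 0.48553649 -0.0276854   0.19935558] [ 3.13959989 -0.00755201  3.12463151] 0.029549016138187275
w 323 308
((322.0, 309.0), (88.0, 58.0), 90.0) (array([486.6, -28.9]), array([47.1, 28.6]), 0.2)
s 326 211
((315.1500244140625, 218.45001220703125), (17.39252281188965, 29.092952728271484), 71.56504821777344) (array([518.3, -17.1]), array([55.3, 66.9]), 76.9)
```

Call:
step_arm(plan=[[[0, 0, 0, 0, 5], [0, 0, -30, 0, 5], [0, 0, -65, 0, 5], [0, 0, -100, 0, 5], [0, 0, -125, 0, 5], [0, 0, -136, 0, 5], [0, 0, -142, 0, 5], [0, 0, -142, 0, 5]]])

```text
time: 33.2
tool_pos: [0.4883, -0.0309, 0.0606]
ee_rot: [3.141, -0.004, 3.123]
wrist_force: [1.4, -0.3, -1.7]
width: 0.0293
```

Call:
step_arm(plan=[[[0, 0, 0, 0, 5], [0, 0, 0, 0, 48], [0, 0, 0, 0, 48], [0, 0, 0, 0, 48], [0, 0, 0, 0, 48], [0, 0, 30, 0, 48], [0, 0, 70, 0, 48], [0, 0, 110, 0, 48]]])

```text
time: 33.87
tool_pos: [0.4881, -0.0299, 0.1717]
ee_rot: [3.141, -0.003, 3.124]
wrist_force: [-0.3, 0.0, 0.7]
width: 0.0449
```

Call:
step_arm(plan=[[[0, 0, 40, 0, 48], [-20, -30, 60, 0, 48], [-40, -65, 60, 0, 48], [-60, -100, 60, 0, 48], [-80, -135, 60, 0, 48], [-90, -170, 60, 0, 48], [-90, -200, 60, 0, 48], [-90, -200, 60, 0, 48]]])

```text
time: 34.53
tool_pos: [0.3981, -0.2346, 0.2315]
ee_rot: [-3.139, -0.0, 3.118]
wrist_force: [-0.4, 0.1, 0.9]
width: 0.0451
```

```bash
python3 -c "
from h import *
o=robot.get_obs();print(o['tool_pos'],o['wrist_force'])
t=snap('top','t15.png');s=snap('scene','s15.png');w=snap('wrist')
a=cv2.resize(t[0][140:290,200:400],(400,300),interpolation=2);b=cv2.resize(s[0][200:350,220:420],(400,300),interpolation=2)
c=cv2.resize(s[0],(400,300));d=cv2.resize(t[0],(400,300))
cv2.imwrite('pics/v15.png',np.vstack([np.hstack([a,b]),np.hstack([d,c])])[:,:,::-1])
"
```

```text
[ 0.39813172 -0.2345589   0.23145195] [-0.44704147  0.10930852  0.93615497]
```

View pics/v15.png

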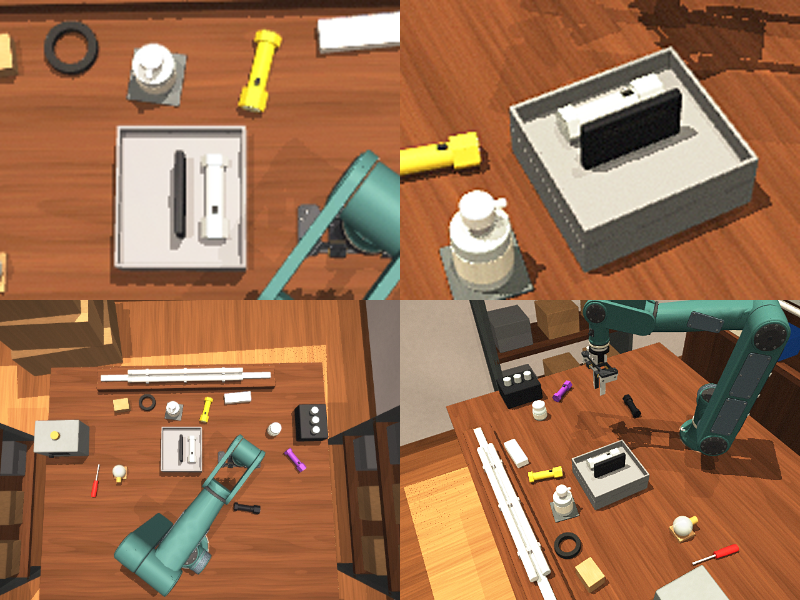

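Picture 16: the tray is home, the torch lies flat beside the handle, the cap is up, and the bystanders are in place. I hand the job in.

Call:
step_arm(plan=[[[0, 0, 0, 0, 48], [0, 0, 0, 0, 48], [0, 0, 0, 0, 48], [0, 0, 0, 0, 48], [0, 0, 0, 0, 48], [0, 0, 0, 0, 48]]])

```text
time: 35.18
tool_pos: [0.3993, -0.2297, 0.2315]
ee_rot: [3.142, 0.0, 3.125]
wrist_force: [0.2, -0.5, -0.2]
width: 0.045
```

```bash
python3 -c "
from bench import robot
print(robot.close_job())"
```

```text
the job is handed in; nothing more can be done
None
```

I packed the kit and handed the job in at about 35 s; the hand-in gave no verdict. All three blue boxes are in the base tray, and I pressed the nozzle cap and let it spring back. The loose tray is on the base, with the silver torch lying beside its handle.

**Checks that passed:**
- **Cap:** it bottomed out at a tool height of 122.2 mm under 9.5 N and looks up again in the last picture.
- **Top tray:** with the fingers pressing on it, the handle top stood at 126.1 mm, against 126 mm for fully home.
- **Torch and surroundings:** the last pictures show the torch flat beside the handle, the bystanders in place and the gripper clear of everything.

**What failed or disagreed:**
- **Box 1:** the first grasp missed because I lifted before the slow fingers had closed. The box did not move noticeably and the second try held.
- **Tray height while lowering:** the tool stopped about 2.7 mm higher than expected, which the handle-top press then cleared up.
- **Tray rim by camera:** a rough two-view reading of three rim corners gave 76 to 88 mm, against 84 mm nominal. The pixel reading was coarse, so I relied on the contact height instead.

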